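# Lock a tool rest into its bench socket

## Robot

A 7-joint arm with a two-finger parallel gripper is mounted at the origin on the work surface. World frame = base frame: x ahead of the robot, y to its left, z up, the work surface at z = 0. Lengths are in m, angles in rad, forces in N, time in s.
With the tool pointing down it reaches from about 0.4 to 0.875 m from the base axis. Payload 19.3 kg.
Tool frame: the origin (TCP) lies on the front face of the gripper's body, between the roots of the fingers; the fingertips stand arm.finger_overhang ahead of it and the grasp point (between the pads) lies 54 mm ahead of it (arm.finger_overhang is the distance from the TCP to the fingertips, in m); z points along the fingers, x is the direction in which the jaws open and shut, and the axes are right-handed (so a half turn about z gives the same grasp; the last joint's range is limited). The gripper opens to 85 mm and grips with 20 to 120 N. Pads are 22 mm wide; open, the fingers measure 114 mm over their backs; the gripper's body (76 mm by 85 mm) begins 54 mm behind the grasp point. The pads swing forward as they close: fully open they stand 13 mm farther back than shut.
Start: joints at [1.146, 0.521, -0.036, 1.599, 0.021, 1.021, -0.113], TCP at [0.217, -0.586, 0.304] pointing down, gripper open.
Joint ranges: [-2.91, 2.91], [-0.3, 2.13], [-1.5, 1.42], [0.17, 2.43], [-1.26, 4.41], [0.16, 1.93], [-2.52, 2.52]. Speed limits (rad/s): [1.89, 1.89, 2.39, 2.39, 3.01, 3.01, 3.01].

## Interface

Orientations are given as a unit quaternion [w, x, y, z].
In Python, from station import arm gives the robot as it stands. The module is installed in compiled form; this text tells all that it offers.
- The arm moves only by the tool jog_arm, never from a script. Its argument "steps" is a list of rows, each a list of 5 numbers: the opening, from -1 (shut) to 1 (fully open), then the shift along the tool's x, y, z in cm, then the turn about the tool's z in rad. In form: [[fingers, tx, ty, tz, roll], ...]. A call has 1 to 8 rows; each row is the pose to reach, as a shift and turn from the pose commanded when the call began, along the tool's axes at that moment; what a row does not reach only later rows make up. A row lasts 1/10 s, in which the tool goes at most 50 mm and 8.59 degrees, less where a joint would pass 70% of its speed; a pose out of reach is approached as far as the arm can. A call with a gripper value outside its range is refused whole. The fingers move at their own pace and stop on an object; "grip_force" is the grip in N (left out, the last holds). Time passes only in rows, so rows that repeat a pose let the fingers close. It gives the time, the measured TCP pose, the force and the opening at its end, in the units of the state.
- arm.read_state(): the state, without advancing time (a new reading comes with each control period).
- arm.snapshot(name): name is "side" or "top"; returns the picture (400x640x3 uint8, red, green, blue); there is no depth.
- arm.calibration(name): a dict with "camera_matrix" (3x3 intrinsics, pixels), "position" and "attitude" of the camera in the world. Camera axes: x right, y up, looking along -z (the intrinsics and any distortion apply to the point x, -y, -z); pixel columns grow to the right and rows downward; lengths in m; the calibration is good to about 2 mm. A picture is of the moment at which its call begins. calibration takes no time and is no camera call.
- arm.finish_job(): hands the job in, once; it reports no verdict.
Trained networks look in the newest picture that a camera, given by its name, has taken for a name from the list of things; names that differ only in an ending like _2 or _b are one class to them, and where a whole thing is asked for, a point or a joint stands for the part that bears it (a point fixed in the world has none). Each returns a list of dicts, best first, with "p" (0 to 1); they miss things now and then, are a little off and sometimes report something else, mostly with a low value. They report only what shows in the picture. A call takes as long as a camera call. They do not tell look-alikes from the thing itself.
- arm.look_for(label, camera): "bbox" ([left, top, right, bottom] as shares, 0 to 1, of the picture: columns of its width, rows of its height, round what is visible of it).
- arm.trace(label, camera): "region" (400x640 bool, what is visible of it) and "bbox" ([left, top, right, bottom] as shares, 0 to 1, of the picture: columns of its width, rows of its height, round what is visible of it).
- arm.place_of(label, camera): "point" ([column, row] as shares, 0 to 1, of the picture: columns of its width, rows of its height: a listed point, or the origin of a listed thing).
The state is a dict: "time_s": time; "q": joint angles; "qd": joint speeds; "joint_torque": joint torques, N m; "tool_pos": TCP position; "orientation": TCP orientation; "wrist_force": force on the tool from outside, world axes, zero at the start; "wrist_torque": the same for the moment, N m; "gripper_width": opening from 0.0 (shut) to 1.0 (fully open).
Only numpy, scipy, OpenCV 4.12 (cv2) and the standard library are available. Lean on these libraries where they do the work, as an engineer would, in place of code of your own. Each camera call takes 0.05 s, during which the arm holds its last target.

## Task

Take the long tool rest out of the wooden rack, pass its T-foot down through the slot of the steel-topped socket block, press it down against the spring and give it a quarter turn, the one way the hidden stop lets it go, so that it springs up and locks upright under the lip. Feel which way it turns and never force it, then let go. Leave the short tool rest, the screwdriver, the spare grinding wheel and the tins where they are.

Things in the scene. Friction and masses are not known exactly. Their poses are not given: they have to be found in the camera images.
- long_rest: Tool rest to be mounted, about 0.24 to 0.39 kg, standing upright in one pocket of the rack. Origin at the centre of the underside of its foot, z up its stem, y along its foot and top bar. From below: steel foot bar 12 (x) x 50 (y) x 12 mm high, round steel stem 12 mm diameter, aluminium top bar. A half turn of it makes no difference.
- top_bar (a point): Centre of the long rest's top bar, 95 mm above the origin of the rest, same axes. The bar measures 20 (x) x 110 (y) x 30 (z) mm, spanning 80 to 110 mm above the underside of the foot, parallel to the foot. Pinch it across its 20 mm thickness.
- short_rest: Bystander: a like tool rest of the same height and foot, but with a top bar only 70 mm long; stands in the other pocket, bars parallel, 90 mm away. Leave it. Same origin and axes.
- rack: Fixed wooden rack 190 (x) x 140 (y) x 45 mm high, origin at the centre of its underside. Two pockets 16 (x) x 60 (y) mm at x = +45 and -45 mm, open on top, 35 mm deep (floor 10 mm above the origin). Either may hold the long rest.
- socket: Fixed grey block 110 x 110 x 60 mm high with a steel top and a slot in it, origin at the centre of its underside. A hidden rigid stop inside lets the foot turn from the slot one way only, clockwise or anticlockwise from above, by a quarter turn and no more. Which way differs from case to case and cannot be seen: the wrong way it is blocked within about 15 degrees; then turn it the other way (forcing it over 150 N is a fault).
- slot (a point): Centre of the slot's mouth, in the block's top face 60 mm above its underside; axes of the block. The slot measures 15 (x) x 58 (y) mm, long along y, with square edges, through a lip 14 mm thick.
- spring (a point): Top of the spring plunger under the slot when unpressed, 44 mm above the block's underside (16 mm below the top face). The foot's underside rests on it. It takes about 6 N to start it and 12 N at its rigid stop, 14 mm farther down. The foot can turn only once pressed more than 10 mm down from here.
- groove (a point): Roof of a cross groove under the lip, 50 mm above the block's underside, running along the block's x, 20 mm wide and 4 mm deep. When the foot has turned 90 degrees and is let up, the spring lifts it into this groove and holds it there, its underside 38 mm above the block's underside.
- screwdriver: Bystander: screwdriver 180 mm long lying between rack and socket.
- spare_wheel: Bystander: spare grinding wheel 100 mm across, 20 mm thick, lying flat behind.
- tin_a: Bystander: tin 60 x 100 x 178 mm high at the right side.
- tin_b: Bystander: a second such tin beside it, nearer the robot.
Things that resemble listed ones, but are neither listed nor needed, are in the scene too. Leave any black or blue look-alike of the long_rest alone.

How it is judged:
On the way, in this order (a step that is already met when the one before it is completed fails the run):
1. the foot of the long rest is in the socket's slot, below the top of the lip and in line with the slot (x of long_rest in the frame of socket between -0.006 and 0.006 m and y of long_rest in the frame of socket between -0.008 and 0.008 m and z of long_rest in the frame of socket below 0.048 m and angle between the y axis of long_rest and the y axis of socket, either way round below 0.15 rad), for 0.05 s.
2. the foot is pressed below the lip and turned most of a quarter turn (x of long_rest in the frame of socket between -0.006 and 0.006 m and y of long_rest in the frame of socket between -0.008 and 0.008 m and z of long_rest in the frame of socket below 0.0365 m and angle between the y axis of long_rest and the x axis of socket, either way round below 0.7 rad), for 0.05 s.
At the end, for the whole second after the job is handed in: The long rest is let go and at rest (below 20 mm/s) in the socket, a quarter turn from the slot (within 0.2 rad), centred within 6 mm across and 8 mm along the slot, upright within 0.1 rad, its foot sprung up into the groove under the lip (underside 36.2 to 40.5 mm above the socket's underside) (x of long_rest in the frame of socket between -0.006 and 0.006 m and y of long_rest in the frame of socket between -0.008 and 0.008 m and z of long_rest in the frame of socket between 0.0362 and 0.0405 m and angle between the y axis of long_rest and the x axis of socket, either way round below 0.2 rad and angle between long_rest's own z axis and vertical below 0.1 rad and linear speed of long_rest below 0.02 m/s and contact force between long_rest and the fingers below 0.1 N); the robot touches nothing.
It fails at once if the long rest is forced: it bears on the socket with more than 150 N (contact force between long_rest and socket above 150 N).
It fails at once if the short rest is moved more than 30 mm (distance of short_rest from where it was at the start of the episode above 0.03 m).
It fails at once if the screwdriver, spare wheel or a tin is moved more than 30 mm (distance of any of screwdriver, spare_wheel, tin_a, tin_b from where it was at the start of the episode above 0.03 m).
It also fails if it takes over 64 s, if anything falls off the work surface, if the arm or the gripper's body presses on something with over 40 N, if the wrist force passes 120 N, or if a joint passes its speed limit or range.

## Working session

There is one attempt and no reset: what is moved stays moved. The work goes in short steps, Python scripts to look and compute and a tool call to move; the robot and the scene stay as the last step left them, time stands still between calls to the robot, and variables do not carry over. Pictures are saved under pics/ and viewed, and the job is handed in when it is done.

Besides the shell and the picture viewer there is one more tool, called after "Emit:" by a JSON object that holds its "fn" and its "kwargs". jog_arm: Moves the arm, as the interface text tells. Its arguments: {"type":"object","properties":{"steps":{"type":"array"},"grip_force":{"type":"number"}},"required":["steps"]}

```bash
mkdir -p pics
python3 - <<'E'
from station import arm
import cv2
for n in ("side","top"):
    im=arm.snapshot(n); cv2.imwrite(f"pics/{n}0.png",im[:,:,::-1])
    print(n,arm.calibration(n))
    for l in ("long_rest","top_bar","slot","socket","rack"):
        print(l,[(round(d['p'],2),[round(float(v),3) for v in d['point']]) for d in arm.place_of(l,n)][:4])
print(arm.read_state(),arm.finger_overhang)
E
```

```text
side {'camera_matrix': array([[372.70154666,   0.        , 318.25496342],
       [  0.        , 372.70154666, 198.07574617],
       [  0.        ,   0.        ,   1.        ]]), 'position': array([0.35420611, 0.51541918, 0.83430874]), 'attitude': array([-0.14324881, -0.05579534,  0.35444717,  0.92235235])}
long_rest [(0.73, [0.61, 0.935]), (0.61, [0.499, 0.793]), (0.6, [0.472, 0.996])]
top_bar [(0.97, [0.469, 0.962]), (0.86, [0.501, 0.756]), (0.6, [0.617, 0.895])]
slot [(0.76, [0.526, 0.493])]
socket [(0.57, [0.524, 0.539])]
rack [(0.35, [0.514, 0.353])]
top {'camera_matrix': array([[443.27795521,   0.        , 317.60498248],
       [  0.        , 443.27795521, 198.71971854],
       [  0.        ,   0.        ,   1.        ]]), 'position': array([ 0.331076  , -0.08933015,  1.4194293 ]), 'attitude': array([ 0.71315623,  0.04851652, -0.05534924, -0.69713041])}
long_rest [(0.95, [0.331, 0.687]), (0.69, [0.284, 0.567]), (0.56, [0.366, 0.553])]
top_bar [(0.74, [0.318, 0.694]), (0.63, [0.275, 0.552]), (0.49, [0.355, 0.548]), (0.21, [0.523, 0.511])]
slot [(0.92, [0.523, 0.512])]
socket [(0.82, [0.525, 0.516])]
rack [(0.74, [0.445, 0.312]), (0.71, [0.368, 0.523])]
{'time_s': 0.6, 'q': array([ 1.14580024,  0.52144933, -0.03626949,  1.5995206 ,  0.02118709,
        1.02109732, -0.11284352]), 'qd': array([ 4.12565845e-04, -6.15733298e-04,  2.26715416e-03,  6.82174456e-04,
        8.83129227e-05, -2.28625660e-04, -1.11929020e-04]), 'joint_torque': array([-1.59902852e-04, -9.26517177e+01,  1.97753124e+00, -3.70161545e+01,
        1.81304425e-02,  2.12868799e-03,  8.74444027e-05]), 'tool_pos': array([ 0.21708199, -0.58607175,  0.30385297]), 'orientation': array([-2.13840107e-05,  8.20757978e-01, -5.71276062e-01, -3.98677926e-05]), 'wrist_force': array([-0.63295899, -0.3568613 ,  0.27282768]), 'wrist_torque': array([-0.02007161, -0.02150094,  0.00983831]), 'gripper_width': 1.0001607836809074} 0.0726
```

View pics/side0.png

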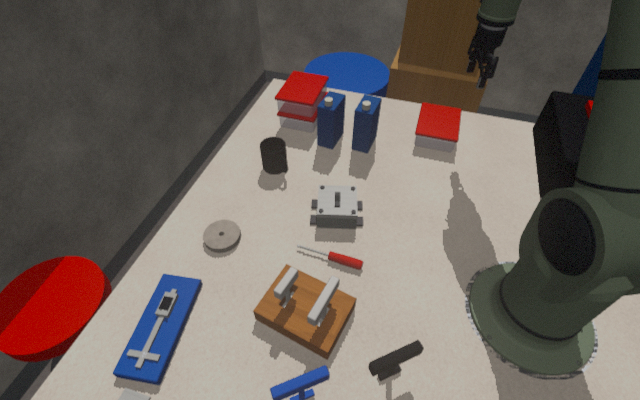

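View pics/top0.png

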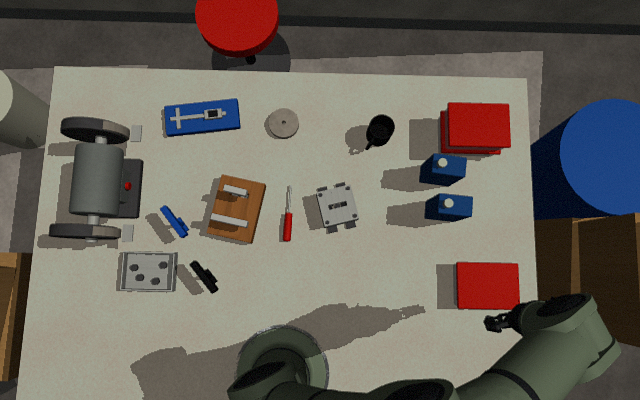

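```bash
cat > h.py <<'E'
import numpy as np, cv2
from scipy.spatial.transform import Rotation as R
from station import arm
def cam(n):
    c=arm.calibration(n); a=c['attitude']
    return np.array(c['camera_matrix']),np.array(c['position']),R.from_quat([a[1],a[2],a[3],a[0]]).as_matrix()
def unproj(n,uv,z):
    K,p,M=cam(n); uv=np.atleast_2d(np.asarray(uv,float))
    d=np.c_[(uv[:,0]-K[0,2])/K[0,0],-(uv[:,1]-K[1,2])/K[1,1],-np.ones(len(uv))]@M.T
    return p+d*((z-p[2])/d[:,2])[:,None]
def proj(n,P):
    K,p,M=cam(n); c=(np.atleast_2d(P)-p)@M
    return np.c_[K[0,0]*c[:,0]/-c[:,2]+K[0,2],-K[1,1]*c[:,1]/-c[:,2]+K[1,2]]
E
python3 - <<'E'
from h import *
t=cv2.imread('pics/top0.png'); s=cv2.imread('pics/side0.png')
a=cv2.resize(t[165:255,195:370],None,fx=4.5,fy=4.5,interpolation=cv2.INTER_CUBIC)
cv2.imwrite('pics/topc.png',a)
cv2.imwrite('pics/sidec.png',cv2.resize(s[175:365,245:375],None,fx=3.1,fy=3.1,interpolation=cv2.INTER_CUBIC))
E
```

```text
(no output)
```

View pics/topc.png

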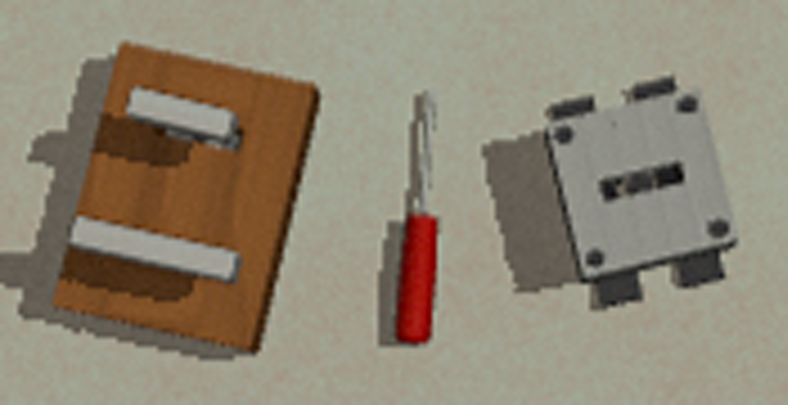

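View pics/sidec.png

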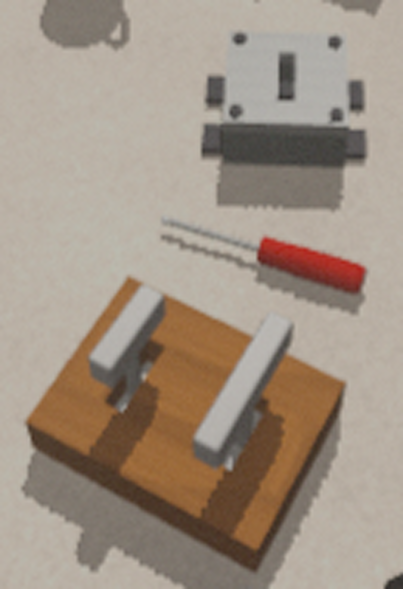

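The rack holds two light-grey rests: the one at top (229,221) / side (322,300) and the one at top (236,190) / side (287,285). The first has the longer bar, so it is the long_rest. The black and blue ones, at top (204,276) and (173,221), are look-alikes outside the rack. Next I'll measure the bar and slot geometry.

Run:
```python
from h import *
def rect(n,poly,z,lo,hi,name):
    im=cv2.imread(f'pics/{n}0.png'); f=8
    x0,y0,x1,y1=poly
    c=cv2.resize(im[y0:y1,x0:x1],None,fx=f,fy=f,interpolation=cv2.INTER_CUBIC)
    g=c.max(2).astype(int); sat=g-c.min(2)
    m=((g>=lo)&(g<=hi)&(sat<40)).astype(np.uint8)
    k,lab,st,ce=cv2.connectedComponentsWithStats(m)
    i=1+np.argmax(st[1:,4]); 
    cs,_=cv2.findContours((lab==i).astype(np.uint8),cv2.RETR_EXTERNAL,cv2.CHAIN_APPROX_NONE)
    pts=max(cs,key=len)[:,0,:].astype(float)
    uv=(pts+.5)/f-.5+[x0,y0]
    W=unproj(n,uv,z)[:,:2]*1000
    r=cv2.minAreaRect(W.astype(np.float32)); b=cv2.boxPoints(r)
    e=[(b[1]-b[0]),(b[2]-b[1])]; L=max(e,key=np.linalg.norm)
    print(name,n,np.round(r[0],1),np.round(r[1],1),'long dir deg',round(np.degrees(np.arctan2(L[1],L[0]))%180,1), np.round(uv.mean(0),1))
rect('top',(205,205,255,235),.12,150,255,'bar')
rect('side',(300,270,345,330),.12,170,255,'bar')
rect('top',(325,198,350,212),.06,0,110,'slot')
rect('side',(325,188,350,213),.06,0,100,'slot')
rect('top',(310,178,365,232),.06,120,255,'socktop')
rect('side',(312,180,362,216),.06,140,255,'socktop')
for n in('top','side'):
  for l,z in (('top_bar',.105),('slot',.06),('socket',0),('rack',0)):
    for d in arm.place_of(l,n)[:3]: print(n,l,round(d['p'],2),np.round(unproj(n,np.array(d['point'])*[640,400],z)[0]*1000,1))
```

```text
bar top [455.8 160.2] [106.7  16.6] long dir deg 78.5 [228.5 219.5]
bar side [461.9 154.6] [ 98.4 112.2] long dir deg 107.6 [324.5 286.2]
slot top [ 514.5 -161.4] [17.2 60.1] long dir deg 104.7 [337.3 204.8]
slot side [ 516.5 -161. ] [12.9 53.8] long dir deg 105.0 [336.9 199.6]
socktop top [ 516.6 -161.5] [168.4 171.5] long dir deg 91.4 [340.7 205.6]
socktop side [ 518.2 -170.8] [146.1 135.8] long dir deg 17.6 [336.6 199.5]
top top_bar 0.74 [286.4 227.6 105. ]
top top_bar 0.63 [449.8 318.  105. ]
top top_bar 0.49 [457.5 167.6 105. ]
top slot 0.92 [ 515.1 -153.9   60. ]
top socket 0.82 [ 518.  -161.3    0. ]
top rack 0.74 [786.9  14.5   0. ]
top rack 0.71 [501.1 162.5   0. ]
side top_bar 0.97 [447.1 333.6 105. ]
side top_bar 0.86 [460.3 169.2 105. ]
side top_bar 0.6 [292.4 234.7 105. ]
side slot 0.76 [ 518.8 -168.2   60. ]
side socket 0.57 [ 516.7 -151.5    0. ]
side rack 0.35 [ 628.9 -468.5    0. ]
```

```bash
cat >> h.py <<'E'
def box(c,yaw,sx,sy,z0,z1):
    ca,sa=np.cos(yaw),np.sin(yaw); o=[]
    for z in(z0,z1):
        for x,y in((-1,-1),(1,-1),(1,1),(-1,1)):
            X,Y=x*sx/2,y*sy/2; o.append([c[0]+ca*X-sa*Y,c[1]+sa*X+ca*Y,z])
    return np.array(o)
def draw(im,n,P,off,f,col):
    q=((proj(n,P)-off+.5)*f*8).astype(int)
    for a,b in [(0,1),(1,2),(2,3),(3,0),(4,5),(5,6),(6,7),(7,4),(0,4),(1,5),(2,6),(3,7)]:
        if max(a,b)<len(q): cv2.line(im,tuple(map(int,q[a])),tuple(map(int,q[b])),col,1,cv2.LINE_AA,3)
E
cat > ov.py <<'E'
from h import *
import sys
bx,by,yd,sx,sy,syd=map(float,sys.argv[1:7]); out=sys.argv[7]
r=np.radians
rows=[]
for n,(x0,y0,x1,y1) in(('top',(200,170,270,250)),('top',(312,176,364,236)),('side',(245,262,365,360)),('side',(300,175,372,235))):
    im=cv2.imread(f'pics/{n}0.png')[y0:y1,x0:x1]; f=min(390/(x1-x0),290/(y1-y0))
    im=cv2.resize(im,None,fx=f,fy=f,interpolation=cv2.INTER_CUBIC)
    bar=box((bx,by),r(yd-90),.02,.11,.09,.12); draw(im,n,bar,(x0,y0),f,(0,0,255))
    c=np.array([bx,by])+R.from_rotvec([0,0,r(yd-90)]).apply([.045,0,0])[:2]
    draw(im,n,box(c,r(yd-90),.19,.14,0,.045),(x0,y0),f,(255,0,0))
    draw(im,n,box((sx,sy),r(syd-90),.11,.11,0,.06),(x0,y0),f,(255,0,0))
    draw(im,n,box((sx,sy),r(syd-90),.015,.058,.06,.06),(x0,y0),f,(0,0,255))
    p=np.zeros((290,390,3),np.uint8);p[:im.shape[0],:im.shape[1]]=im[:290,:390];rows.append(p)
cv2.imwrite(out,np.vstack([np.hstack(rows[:2]),np.hstack(rows[2:])]))
E
python3 ov.py .456 .160 78.5 .5155 -.1612 104.8 pics/ov1.png
```

```text
(no output)
```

View pics/ov1.png

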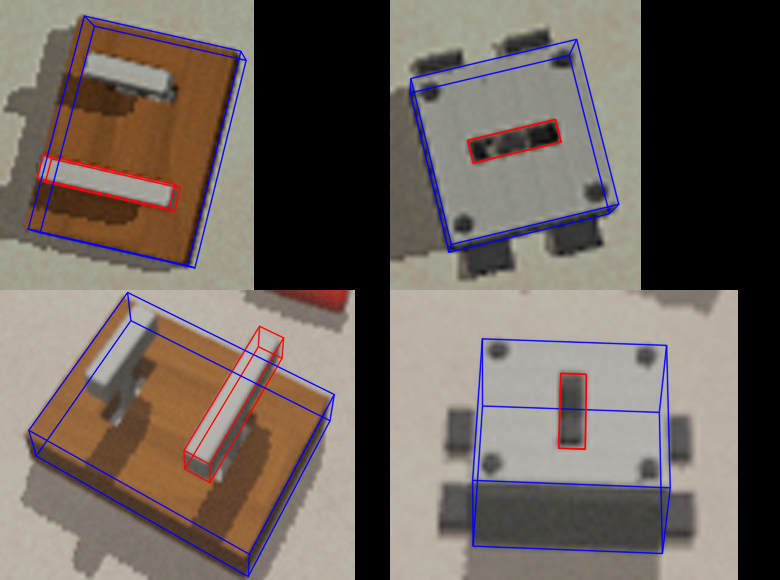

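```bash
cat > go.py <<'E'
from h import *
import sys
x,y,z,A=map(float,sys.argv[1:5])  # target TCP & tool-x angle deg
s=arm.read_state(); o=s['orientation']; M=R.from_quat([o[1],o[2],o[3],o[0]]).as_matrix()
d=M.T@(np.array([x,y,z])-s['tool_pos'])*100
c=np.degrees(np.arctan2(M[1,0],M[0,0]))
dr=((A-c+90)%180)-90 if len(sys.argv)<6 else A-c
print('t',round(s['time_s'],2),'pos',np.round(s['tool_pos'],4),'A',round(c,2),'tilt',np.round(np.degrees(np.arccos(-M[2,2])),2),'F',np.round(s['wrist_force'],1),'T',np.round(s['wrist_torque'],2),'w',round(s['gripper_width'],3),'q7',round(s['q'][6],2))
print('shift cm',np.round(d,2),'roll',round(-np.radians(dr),3))
E
python3 go.py .45 -.25 .34 -11.5; python3 go.py .456 .16 .26 -11.5
python3 - <<'E'
from h import *
print(unproj('top',[[445,165],[450,203]],.178))
E
```

```text
t 1.0 pos [ 0.2171 -0.5861  0.3039] A -69.68 tilt 0.0 F [-0.9  0.4 -0.3] T [ 0.   -0.01 -0.01] w 1.0 q7 -0.11
shift cm [-23.42 -33.51  -3.61] roll -1.015
t 1.0 pos [ 0.2171 -0.5861  0.3039] A -69.68 tilt 0.0 F [-0.9  0.4 -0.3] T [ 0.   -0.01 -0.01] w 1.0 q7 -0.11
shift cm [-61.66 -48.32   4.39] roll -1.015
[[ 0.62158444 -0.46312067  0.178     ]
 [ 0.51162966 -0.47511089  0.178     ]]
```

Emit:
{"fn": "jog_arm", "kwargs": {"steps": [[1,-3,-4.3,-1,-0.13],[1,-6,-8.5,-2,-0.26],[1,-9,-13,-3,-0.4],[1,-12,-17,-3.6,-0.5],[1,-15.5,-22,-3.6,-0.65],[1,-19,-27,-3.6,-0.8],[1,-23.4,-33.5,-3.6,-1.015],[1,-23.4,-33.5,-3.6,-1.015]]}}

```text
time_s: 1.8
tool_pos: [0.4439, -0.2582, 0.3402]
orientation: [0.0, 0.995, -0.098, 0.0]
wrist_force: [1.5, -0.3, -0.2]
gripper_width: 1.0
```

```bash
python3 go.py .456 .16 .26 -11.5
```

```text
t 1.8 pos [ 0.4439 -0.2582  0.3402] A -11.19 tilt 0.04 F [ 1.5 -0.3 -0.2] T [-0.05 -0.05  0.02] w 1.0 q7 0.07
shift cm [ -6.94 -41.26   8.  ] roll 0.005
```

Emit:
{"fn": "jog_arm", "kwargs": {"steps": [[1,-1,-6,0,0],[1,-2,-12,1,0],[1,-3,-18,3,0],[1,-4,-24,5,0],[1,-5.5,-32,7,0],[1,-7.5,-40.3,8,0],[1,-7.5,-40.3,8,0],[1,-7.5,-40.3,8,0]]}}

```text
time_s: 2.6
tool_pos: [0.45, 0.1329, 0.2634]
orientation: [-0.0, 0.995, -0.101, 0.0]
wrist_force: [1.7, -0.6, 0.4]
gripper_width: 1.002
```

```bash
python3 go.py .456 .16 .159 -11.5
```

```text
t 2.6 pos [0.45   0.1329 0.2634] A -11.55 tilt 0.04 F [ 1.7 -0.6  0.4] T [ 0.01 -0.09 -0.01] w 1.002 q7 -0.88
shift cm [ 0.03 -2.78 10.44] roll -0.001
```

Emit:
{"fn": "jog_arm", "kwargs": {"steps": [[1,0,0,0,0],[1,0,0,0,0],[1,0,0,0,0]]}}

```text
time_s: 2.9
tool_pos: [0.4504, 0.1302, 0.2636]
orientation: [0.0, 0.995, -0.101, 0.0]
wrist_force: [-0.2, -0.7, 0.5]
gripper_width: 1.001
```

```bash
python3 go.py .456 .16 .159 -11.5
python3 - <<'E'
from h import *
cv2.imwrite('pics/top1.png',arm.snapshot('top')[150:270,170:290,::-1].repeat(4,0).repeat(4,1))
E
```

```text
t 2.9 pos [0.4504 0.1302 0.2636] A -11.58 tilt 0.03 F [-0.2 -0.7  0.5] T [-0.   -0.   -0.01] w 1.001 q7 -0.87
shift cm [-0.05 -3.04 10.45] roll -0.001
```

View pics/top1.png

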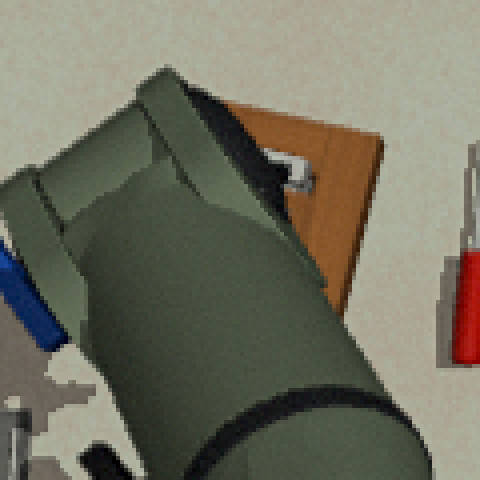

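Emit:
{"fn": "jog_arm", "kwargs": {"steps": [[0.6,0,-3,0,0],[0.6,0,-3,3,0],[0.4,0,-3,6,0],[0.3,0,-3,8,0],[0.3,0,-3,8,0],[0.3,0,-3,8,0]]}}

```text
time_s: 3.55
tool_pos: [0.4566, 0.1598, 0.1841]
orientation: [0.0, 0.995, -0.101, 0.0]
wrist_force: [-0.6, -0.1, 0.2]
gripper_width: 0.653
```

```bash
python3 go.py .456 .16 .159 -11.5
python3 - <<'E'
from h import *
cv2.imwrite('pics/side1.png',cv2.resize(arm.snapshot('side')[210:370,220:420,::-1],None,fx=4,fy=3.7))
E
```

```text
t 3.55 pos [0.4566 0.1598 0.1841] A -11.59 tilt 0.01 F [-0.6 -0.1  0.2] T [-0.   -0.01  0.02] w 0.653 q7 -1.03
shift cm [-0.07 -0.01  2.51] roll -0.002
```

View pics/side1.png

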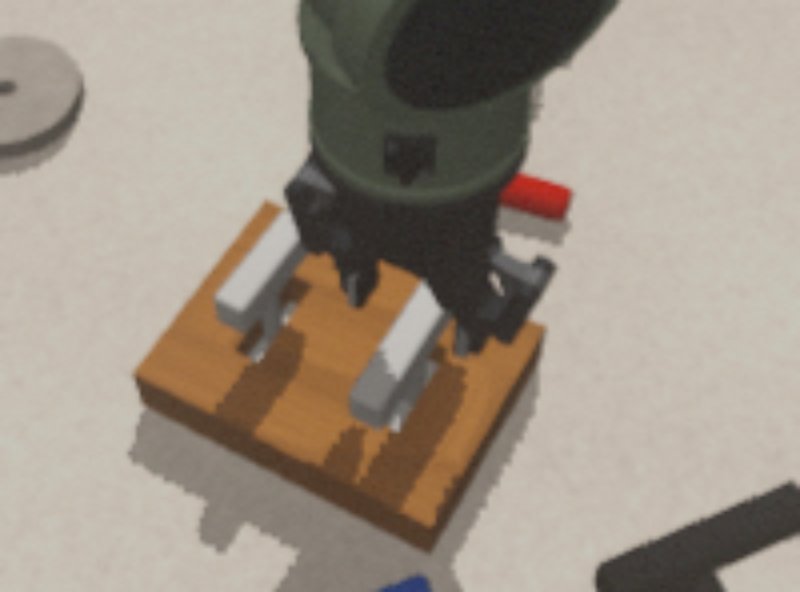

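Emit:
{"fn": "jog_arm", "kwargs": {"steps": [[0.3,0,0,1.5,0],[0.3,0,0,2.5,0],[0.3,0,0,2.5,0],[-1,0,0,2.5,0],[-1,0,0,2.5,0],[-1,0,0,2.5,0],[-1,0,0,2.5,0],[-1,0,0,2.5,0]], "grip_force": 70}}

```text
time_s: 4.4
tool_pos: [0.4562, 0.1606, 0.1592]
orientation: [-0.0, 0.995, -0.1, 0.0]
wrist_force: [-3.4, 0.3, 10.8]
gripper_width: 0.226
```

Emit:
{"fn": "jog_arm", "kwargs": {"steps": [[-1,0,0,0,0],[-1,0,0,0,0],[-1,0,0,0,0]]}}

```text
time_s: 4.7
tool_pos: [0.4562, 0.1606, 0.1592]
orientation: [-0.0, 0.995, -0.1, 0.0]
wrist_force: [-3.8, -0.1, 10.4]
gripper_width: 0.224
```

```bash
python3 go.py .456 .16 .159 -11.5
```

```text
t 4.7 pos [0.4562 0.1606 0.1592] A -11.51 tilt 0.02 F [-3.8 -0.1 10.4] T [ 0.07  1.13 -0.01] w 0.224 q7 -1.06
shift cm [-0.01  0.06  0.02] roll -0.0
```

Emit:
{"fn": "jog_arm", "kwargs": {"steps": [[-1,0,0,-1,0],[-1,0,0,-3,0],[-1,0,0,-6,0],[-1,0,0,-10,0],[-1,0,0,-10,0],[-1,0,0,-10,0],[-1,0,0,-10,0]]}}

```text
time_s: 5.4
tool_pos: [0.4559, 0.1601, 0.2579]
orientation: [0.0, 0.995, -0.1, -0.0]
wrist_force: [-0.6, -0.6, -3.9]
gripper_width: 0.225
```

```bash
python3 go.py .5155 -.1612 .26 14.8
python3 - <<'E'
from h import *
cv2.imwrite('pics/side2.png',cv2.resize(arm.snapshot('side')[160:370,220:440,::-1],None,fx=3,fy=2.8))
E
```

```text
t 5.4 pos [0.4559 0.1601 0.2579] A -11.52 tilt 0.06 F [-0.6 -0.6 -3.9] T [ 0.01 -0.04 -0.03] w 0.225 q7 -0.94
shift cm [12.26 30.29 -0.2 ] roll -0.459
```

View pics/side2.png

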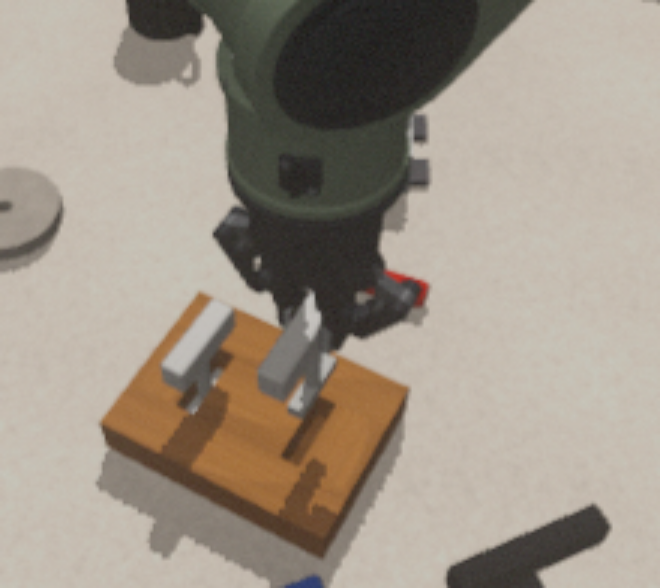

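The rest is out of the pocket: the foot is visible above the empty pocket at about (310,385) in the crop, and the short rest hasn't moved. Now I'll carry it to the socket.

Emit:
{"fn": "jog_arm", "kwargs": {"steps": [[-1,1.5,3.8,0,-0.05],[-1,3,7.6,0,-0.11],[-1,4.6,11.4,-0.2,-0.17],[-1,6.1,15.2,-0.2,-0.23],[-1,7.7,19,-0.2,-0.3],[-1,9.3,23,-0.2,-0.36],[-1,11,27,-0.2,-0.42],[-1,12.26,30.3,-0.2,-0.46]]}}

```text
time_s: 6.25
tool_pos: [0.5156, -0.1634, 0.2593]
orientation: [-0.0, 0.992, 0.13, -0.001]
wrist_force: [1.0, 0.5, -3.5]
gripper_width: 0.223
```

Emit:
{"fn": "jog_arm", "kwargs": {"steps": [[-1,0,0,0,0],[-1,0,0,0,0],[-1,0,0,0,0]]}}

```text
time_s: 6.55
tool_pos: [0.5157, -0.1599, 0.2599]
orientation: [-0.001, 0.992, 0.13, -0.001]
wrist_force: [0.2, 0.6, -2.8]
gripper_width: 0.222
```

```bash
python3 go.py .5155 -.1612 .225 14.8
```

```text
t 6.55 pos [ 0.5157 -0.1599  0.2599] A 14.89 tilt 0.08 F [ 0.2  0.6 -2.8] T [ 0.   -0.    0.02] w 0.222 q7 0.14
shift cm [-0.05  0.12  3.49] roll 0.002
```

Lower it to 4–5 mm above the slot, then check alignment with the camera.

Emit:
{"fn": "jog_arm", "kwargs": {"steps": [[-1,0,0.1,1.5,0],[-1,0,0.1,3,0],[-1,0,0.1,4.2,0],[-1,0,0.1,4.5,0],[-1,0,0.1,4.5,0],[-1,0,0.1,4.5,0]]}}

```text
time_s: 7.15
tool_pos: [0.5164, -0.1618, 0.2157]
orientation: [0.0, 0.992, 0.129, 0.0]
wrist_force: [0.8, 0.6, -2.6]
gripper_width: 0.221
```

```bash
python3 go.py .5155 -.1612 .209 14.8
python3 - <<'E'
from h import *
im=arm.snapshot('side'); cv2.imwrite('pics/side3.png',im[:,:,::-1])
s=arm.read_state();c=s['tool_pos']
z0=c[2]-.149
x0,y0=290,130;f=6
a=cv2.resize(im[y0:y0+100,x0:x0+110,::-1],None,fx=f,fy=f,interpolation=cv2.INTER_CUBIC)
yaw=np.radians(14.8)
draw(a,'side',box(c,yaw,.02,.11,z0+.08,z0+.11),(x0,y0),f,(0,0,255))
draw(a,'side',box(c,yaw,.012,.05,z0,z0+.012),(x0,y0),f,(0,255,0))
draw(a,'side',box((.5155,-.1612),yaw,.11,.11,0,.06),(x0,y0),f,(255,0,0))
draw(a,'side',box((.5155,-.1612),yaw,.015,.058,.06,.06),(x0,y0),f,(255,0,255))
cv2.imwrite('pics/side3c.png',a)
im=arm.snapshot('top'); cv2.imwrite('pics/top3.png',cv2.resize(im[150:260,280:400,::-1],None,fx=5,fy=5))
E
```

```text
t 7.15 pos [ 0.5164 -0.1618  0.2157] A 14.84 tilt 0.02 F [ 0.8  0.6 -2.6] T [ 0.02  0.   -0.  ] w 0.221 q7 0.1
shift cm [-0.07 -0.08  0.67] roll 0.001
```

View pics/side3c.png

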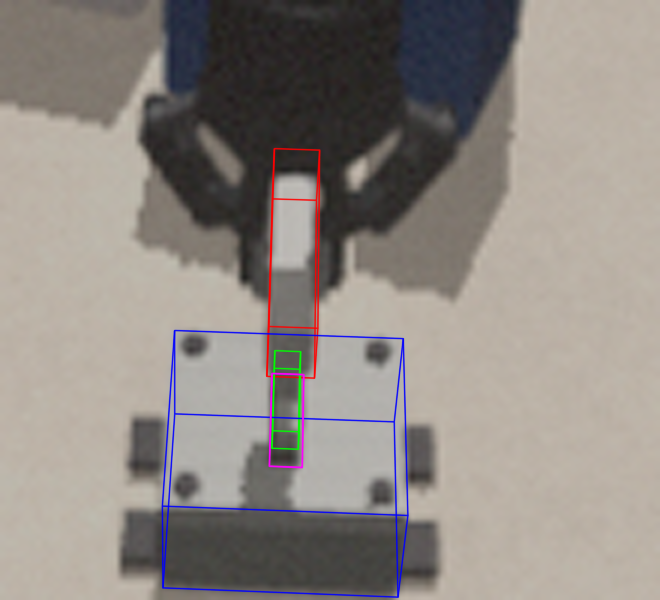

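View pics/top3.png

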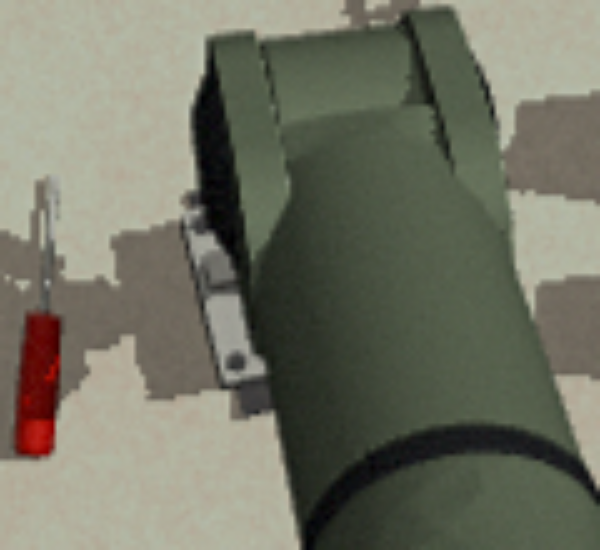

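Emit:
{"fn": "jog_arm", "kwargs": {"steps": [[-1,0,-0.05,0,0],[-1,0,-0.05,0.3,0],[-1,0,-0.05,0.5,0],[-1,0,-0.05,0.6,0],[-1,0,-0.05,0.7,0],[-1,0,-0.05,0.8,0],[-1,0,-0.05,0.9,0],[-1,0,-0.05,0.9,0]]}}

```text
time_s: 8.05
tool_pos: [0.516, -0.1614, 0.2064]
orientation: [-0.0, 0.992, 0.129, -0.0]
wrist_force: [0.4, -0.3, -3.1]
gripper_width: 0.223
```

```bash
python3 go.py .516 -.1612 .209 14.8
```

```text
t 8.05 pos [ 0.516  -0.1614  0.2064] A 14.84 tilt 0.01 F [ 0.4 -0.3 -3.1] T [-0.03  0.02  0.04] w 0.223 q7 0.09
shift cm [ 0.01 -0.02 -0.26] roll 0.001
```

Emit:
{"fn": "jog_arm", "kwargs": {"steps": [[-1,0,0,0.2,0],[-1,0,0,0.4,0],[-1,0,0,0.6,0],[-1,0,0,0.8,0],[-1,0,0,1.0,0],[-1,0,0,1.2,0],[-1,0,0,1.2,0],[-1,0,0,1.2,0]]}}

```text
time_s: 8.85
tool_pos: [0.516, -0.1614, 0.1945]
orientation: [-0.0, 0.992, 0.129, -0.0]
wrist_force: [0.3, 0.2, -3.5]
gripper_width: 0.223
```

```bash
python3 go.py .516 -.1612 .180 14.8
```

```text
t 8.85 pos [ 0.516  -0.1614  0.1945] A 14.84 tilt 0.01 F [ 0.3  0.2 -3.5] T [0.02 0.07 0.01] w 0.223 q7 0.08
shift cm [ 0.   -0.02  1.45] roll 0.001
```

Emit:
{"fn": "jog_arm", "kwargs": {"steps": [[-1,0,0,0.2,0],[-1,0,0,0.4,0],[-1,0,0,0.6,0],[-1,0,0,0.8,0],[-1,0,0,1.0,0],[-1,0,0,1.2,0],[-1,0,0,1.35,0],[-1,0,0,1.35,0]]}}

```text
time_s: 9.65
tool_pos: [0.5162, -0.1615, 0.1811]
orientation: [0.0, 0.992, 0.129, 0.0]
wrist_force: [-1.7, -0.7, 7.0]
gripper_width: 0.227
```

```bash
python3 go.py .516 -.1612 .180 14.8
```

```text
t 9.65 pos [ 0.5162 -0.1615  0.1811] A 14.84 tilt 0.03 F [-1.7 -0.7  7. ] T [-0.09  0.38  0.01] w 0.227 q7 0.07
shift cm [-0.02 -0.03  0.11] roll 0.001
```

Emit:
{"fn": "jog_arm", "kwargs": {"steps": [[-1,0,0,0.1,0.03],[-1,0,0,0.1,0.07],[-1,0,0,0.1,0.1],[-1,0,0,0.1,0.1]]}}

```text
time_s: 10.05
tool_pos: [0.5163, -0.1615, 0.1803]
orientation: [0.0, 0.997, 0.079, 0.0]
wrist_force: [-1.6, -0.7, 7.8]
gripper_width: 0.224
```

```bash
python3 go.py .516 -.1612 .180 14.8
```

```text
t 10.05 pos [ 0.5163 -0.1615  0.1803] A 9.04 tilt 0.05 F [-1.6 -0.7  7.8] T [-0.1   0.33  0.02] w 0.224 q7 -0.02
shift cm [-0.03 -0.03  0.03] roll -0.1
```

Emit:
{"fn": "jog_arm", "kwargs": {"steps": [[-1,0,0,0,0.03],[-1,0,0,0,0.06],[-1,0,0,0,0.08],[-1,0,0,0,0.08]]}}

```text
time_s: 10.45
tool_pos: [0.5164, -0.1615, 0.1803]
orientation: [0.0, 0.999, 0.039, 0.0]
wrist_force: [-0.5, 0.5, 8.1]
gripper_width: 0.224
```

```bash
python3 go.py .516 -.1612 .180 14.8
```

```text
t 10.45 pos [ 0.5164 -0.1615  0.1803] A 4.48 tilt 0.06 F [-0.5  0.5  8.1] T [-0.11  0.24  0.06] w 0.224 q7 -0.08
shift cm [-0.04 -0.03  0.03] roll -0.18
```

Emit:
{"fn": "jog_arm", "kwargs": {"steps": [[-1,-0.03,-0.03,0,0.03],[-1,-0.03,-0.03,0,0.06],[-1,-0.03,-0.03,0,0.08],[-1,-0.03,-0.03,0,0.08]]}}

```text
time_s: 10.85
tool_pos: [0.5162, -0.1613, 0.1804]
orientation: [0.0, 1.0, -0.001, 0.001]
wrist_force: [-0.1, -0.4, 8.3]
gripper_width: 0.221
```

```bash
python3 go.py .516 -.1612 .180 14.8
```

```text
t 10.85 pos [ 0.5162 -0.1613  0.1804] A -0.1 tilt 0.08 F [-0.1 -0.4  8.3] T [-0.23  0.12  0.04] w 0.221 q7 -0.15
shift cm [-0.02 -0.01  0.04] roll -0.26
```

Emit:
{"fn": "jog_arm", "kwargs": {"steps": [[-1,0,0,0,0.03],[-1,0,0,0,0.06],[-1,0,0,0,0.09],[-1,0,0,0,0.12],[-1,0,0,0,0.12]]}}

```text
time_s: 11.35
tool_pos: [0.5162, -0.1613, 0.1804]
orientation: [0.0, 0.998, -0.061, 0.001]
wrist_force: [0.6, -0.9, 8.5]
gripper_width: 0.222
```

```bash
python3 go.py .516 -.1612 .180 14.8
```

```text
t 11.35 pos [ 0.5162 -0.1613  0.1804] A -7.0 tilt 0.07 F [ 0.6 -0.9  8.5] T [-0.22  0.07  0.05] w 0.222 q7 -0.25
shift cm [-0.02 -0.01  0.04] roll -0.38
```

Clockwise is free well past 15°. Carrying on that way.

Emit:
{"fn": "jog_arm", "kwargs": {"steps": [[-1,0,0,0,0.1],[-1,0,0,0,0.2],[-1,0,0,0,0.3],[-1,0,0,0,0.4],[-1,0,0,0,0.5],[-1,0,0,0,0.6],[-1,0,0,0,0.7],[-1,0,0,0,0.7]]}}

```text
time_s: 12.15
tool_pos: [0.5158, -0.1611, 0.1802]
orientation: [0.0, 0.916, -0.401, 0.0]
wrist_force: [-2.2, -0.0, 7.9]
gripper_width: 0.226
```

```bash
python3 go.py .516 -.1612 .180 -75.2
```

```text
t 12.15 pos [ 0.5158 -0.1611  0.1802] A -47.25 tilt 0.03 F [-2.2 -0.   7.9] T [-0.09  0.64 -0.  ] w 0.226 q7 -0.81
shift cm [ 0.02 -0.01  0.02] roll 0.488
```

Emit:
{"fn": "jog_arm", "kwargs": {"steps": [[-1,0,0,0,0.08],[-1,0,0,0,0.16],[-1,0,0,0,0.24],[-1,0,0,0,0.32],[-1,0,0,0,0.38],[-1,0,0,0,0.42],[-1,0,0,0,0.45],[-1,0,0,0,0.45]]}}

```text
time_s: 12.95
tool_pos: [0.5155, -0.1611, 0.1801]
orientation: [0.0, 0.804, -0.594, -0.0]
wrist_force: [-4.1, 0.6, 9.1]
gripper_width: 0.225
```

```bash
python3 go.py .516 -.1612 .180 -75.2
```

```text
t 12.95 pos [ 0.5155 -0.1611  0.1801] A -72.89 tilt 0.03 F [-4.1  0.6  9.1] T [0.23 1.   0.01] w 0.225 q7 -1.17
shift cm [ 0.03 -0.05  0.01] roll 0.04
```

Emit:
{"fn": "jog_arm", "kwargs": {"steps": [[-1,0.02,0,0,0.02],[-1,0.02,0,0,0.04],[-1,0.02,0,0,0.04]]}}

```text
time_s: 13.25
tool_pos: [0.5155, -0.1612, 0.18]
orientation: [0.0, 0.793, -0.61, -0.0]
wrist_force: [-3.8, 1.3, 8.0]
gripper_width: 0.221
```

```bash
python3 go.py .516 -.1612 .187 -75.2
```

```text
t 13.25 pos [ 0.5155 -0.1612  0.18  ] A -75.15 tilt 0.04 F [-3.8  1.3  8. ] T [0.38 1.05 0.03] w 0.221 q7 -1.2
shift cm [ 0.01 -0.05 -0.7 ] roll 0.001
```

Emit:
{"fn": "jog_arm", "kwargs": {"steps": [[-1,0,0,-0.2,0],[-1,0,0,-0.4,0],[-1,0,0,-0.6,0],[-1,0,0,-0.7,0],[-1,0,0,-0.7,0]]}}

```text
time_s: 13.75
tool_pos: [0.5156, -0.1612, 0.187]
orientation: [0.0, 0.793, -0.61, -0.0]
wrist_force: [-3.5, 1.7, 7.4]
gripper_width: 0.225
```

```bash
python3 go.py .516 -.1612 .187 -75.2
```

```text
t 13.75 pos [ 0.5156 -0.1612  0.187 ] A -75.12 tilt 0.03 F [-3.5  1.7  7.4] T [ 0.47  1.21 -0.02] w 0.225 q7 -1.2
shift cm [ 0.01 -0.04  0.  ] roll 0.001
```

Emit:
{"fn": "jog_arm", "kwargs": {"steps": [[-1,0,0,-0.05,0],[-1,0,0,-0.1,0],[-1,0,0,-0.1,0],[-1,0,0,-0.1,0]]}}

```text
time_s: 14.15
tool_pos: [0.5153, -0.1613, 0.1873]
orientation: [0.0, 0.793, -0.61, -0.001]
wrist_force: [-1.7, 1.2, -16.8]
gripper_width: 0.223
```

```bash
python3 go.py .516 -.1612 .187 -75.2;  python3 - <<'E'
from h import *
im=arm.snapshot('side')
s=arm.read_state();c=s['tool_pos'];z0=.038
x0,y0=290,130;f=6
a=cv2.resize(im[y0:y0+100,x0:x0+110,::-1],None,fx=f,fy=f,interpolation=cv2.INTER_CUBIC)
yaw=np.radians(14.8-90)
draw(a,'side',box(c,yaw,.02,.11,z0+.08,z0+.11),(x0,y0),f,(0,0,255))
cv2.imwrite('pics/side4c.png',a)
E
```

```text
t 14.15 pos [ 0.5153 -0.1613  0.1873] A -75.12 tilt 0.08 F [ -1.7   1.2 -16.8] T [0.11 0.28 0.03] w 0.223 q7 -1.2
shift cm [ 0.01 -0.07  0.03] roll 0.001
```

View pics/side4c.png

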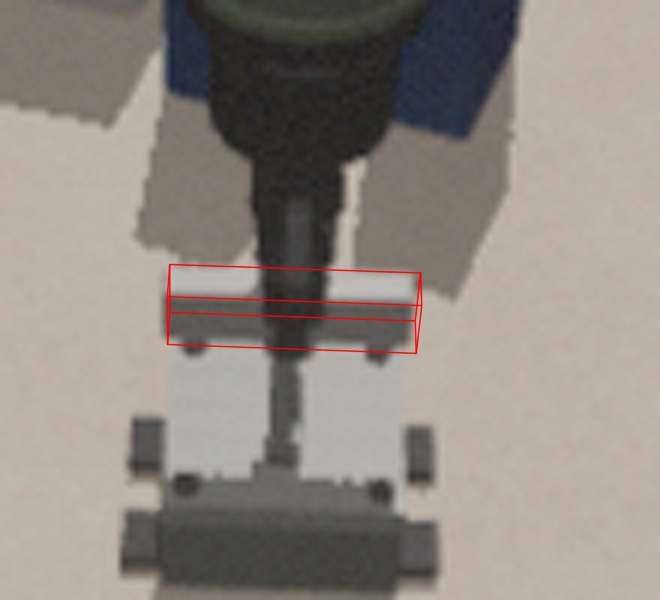

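Pulling up meets the groove roof at TCP z 0.187, which puts the foot at 38 mm, so it is locked. I'll relax the pull and let go.

Emit:
{"fn": "jog_arm", "kwargs": {"steps": [[-1,0,0,0.07,0],[-1,0,0,0.07,0],[0.3,0,0,0.07,0],[0.3,0,0,0.07,0],[0.3,0,0,0.07,0],[0.3,0,0,0.07,0],[0.3,0,0,0.07,0],[0.3,0,0,0.07,0]]}}

```text
time_s: 15.0
tool_pos: [0.5158, -0.1614, 0.1874]
orientation: [-0.0, 0.793, -0.61, 0.0]
wrist_force: [0.6, -0.4, -0.2]
gripper_width: 0.646
```

```bash
python3 go.py .516 -.1612 .187 -75.2
```

```text
t 15.0 pos [ 0.5158 -0.1614  0.1874] A -75.12 tilt 0.01 F [ 0.6 -0.4 -0.2] T [ 0.06 -0.   -0.03] w 0.646 q7 -1.2
shift cm [-0.01 -0.02  0.04] roll 0.001
```

Now go straight up, then move aside toward the rack side to clear the view.

Emit:
{"fn": "jog_arm", "kwargs": {"steps": [[0.3,0,0,-2,0],[0.3,0,0,-5,0],[0.3,0,0,-9,0],[0.3,0,0,-13,0],[0.3,0,0,-15,0],[0.3,-6,0,-15,0],[0.3,-12,0,-15,0],[0.3,-18,0,-15,0]]}}

```text
time_s: 15.8
tool_pos: [0.4765, -0.015, 0.3375]
orientation: [-0.0, 0.792, -0.61, 0.0]
wrist_force: [1.0, 0.1, 0.9]
gripper_width: 0.645
```

Emit:
{"fn": "jog_arm", "kwargs": {"steps": [[0.3,-4,0,0,0],[0.3,-4,0,0,0],[0.3,-4,0,0,0],[0.3,-4,0,0,0]]}}

```text
time_s: 16.2
tool_pos: [0.4671, 0.0215, 0.3373]
orientation: [0.0, 0.792, -0.61, 0.0]
wrist_force: [0.1, -1.0, -0.4]
gripper_width: 0.647
```

```bash
python3 go.py .516 -.1612 .187 -75.2;  python3 - <<'E'
from h import *
yaw=np.radians(14.8-90); c=(.5155,-.1612); z0=.038; o=[]
for n,x0,y0 in(('side',290,130),('top',280,160)):
    im=arm.snapshot(n); cv2.imwrite(f'pics/{n}5.png',im[:,:,::-1])
    f=3.6; a=cv2.resize(im[y0:y0+100,x0:x0+110,::-1],None,fx=f,fy=f,interpolation=cv2.INTER_CUBIC)
    o.append(a.copy())
    draw(a,n,box(c,yaw,.02,.11,z0+.08,z0+.11),(x0,y0),f,(0,0,255)); o.append(a)
cv2.imwrite('pics/chk.png',np.vstack([np.hstack(o[:2]),np.hstack(o[2:])])[:600])
E
```

```text
t 16.2 pos [0.4671 0.0215 0.3373] A -75.17 tilt 0.02 F [ 0.1 -1.  -0.4] T [-0.02 -0.01 -0.  ] w 0.647 q7 -1.55
shift cm [18.91 -0.05 15.04] roll 0.0
```

View pics/chk.png

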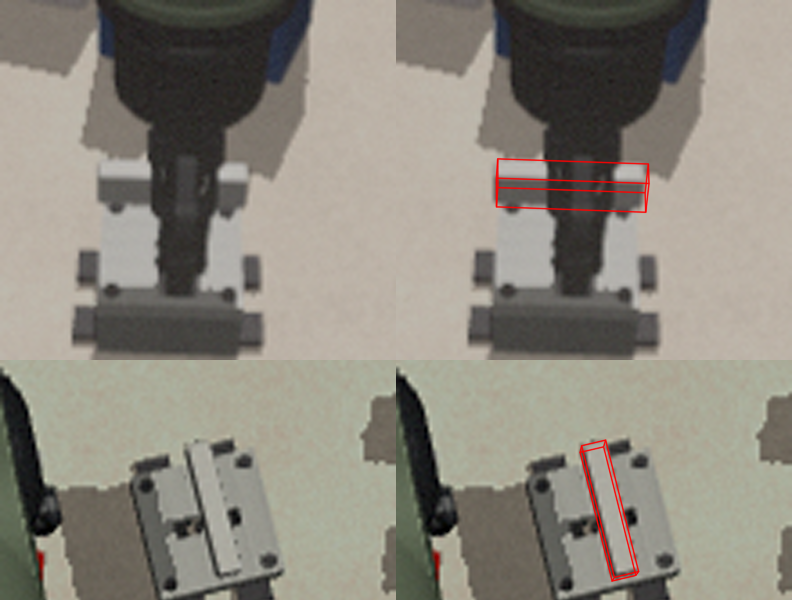

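View pics/side5.png

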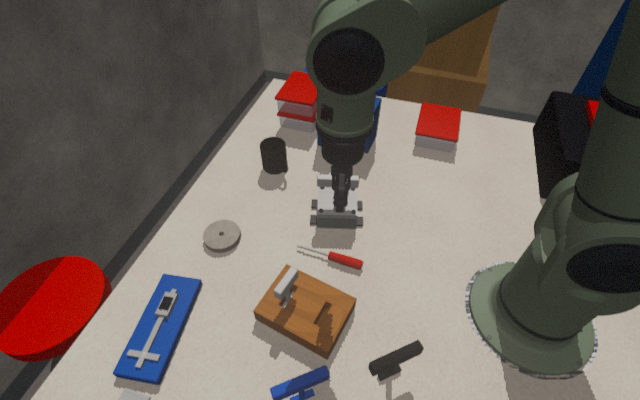

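Both views show the bar upright over the socket, crosswise to the slot, within about a pixel of the predicted locked pose (side (337,178), top (338,202)). The bystanders haven't moved and the gripper touches nothing. Handing in.

```bash
python3 -c "
from station import arm
print(arm.finish_job())"
```

```text
the job is handed in; nothing more can be done
None
```

The long tool rest is mounted in the socket, turned a quarter turn and let go, and the job is handed in at about 16 s of the 64 s allowed. `finish_job` gives no verdict, so the result rests on my own checks.

- **What I did:** I took the long rest from the rack pocket nearer the robot and lowered its foot through the slot without contact forces. I pressed it about 13 mm against the spring, then tried clockwise in small steps. It stayed free well past 15°, so I turned it the full 90°. The wrist moment about the turning axis never read above 0.06 N m at the stops between moves.
- **Checks before letting go:** I let the rest up and pulled gently, about 17 N at the wrist. It met the groove roof with the foot's underside about 38 mm above the socket's underside, so it is locked.
- **Checks after letting go:** The wrist force read about zero after release and retreat. Both cameras showed the bar crosswise to the slot and upright, within about a pixel of the predicted locked pose. The short rest, screwdriver and spare wheel are where they were in the side picture. The tins were partly hidden behind the arm, which never came near them.
- **A reading that disagreed:** While letting the rest up, the vertical force was about 2 N higher than the spring alone would give, with about 3.5 N sideways. I put this down to rubbing in the groove, and it was gone after release.

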